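# Put the jar away in the strut-lid cool chest

## Task

Lift the lid of the white bench-top cool chest (there is a grip at its front edge) past its balance point, so that its struts carry it up and hold it open by themselves. Then stand the white screw-cap jar upright on the floor of the chest, setting it down gently without dropping it, and let go; leave the lid open and the other glassware where it is.

Things in the scene. Friction and masses are not known exactly. Their poses are not given: they have to be found in the camera images.
- chest: Open-topped white steel chest fixed to the bench, 210 mm (x) by 340 mm (y) by 90 mm high without its lid; walls and floor 18 mm thick, so the well is 174 by 304 mm and 72 mm deep. Origin: centre of its underside. x points from its front (grip side) to its back (hinge side), y along the hinge, z up. It stands turned by up to 0.2 rad.
- chest_floor (a point): Centre of the chest's inner floor, 18 mm above the bench; axes as the chest's.
- lid (a joint): Opening angle of the white lid, rad: 0 shut (the start), 1.30 open against its stop. It weighs about 2 kg; gas struts at both sides help. Below the balance point (between 0.45 and 0.70) it falls shut if let go; above it the struts swing it slowly to the stop and hold it. Lifting at the grip takes 2 to 3 N when shut, less towards the balance point. No latch.
- lid_hinge (a point): Middle of the hinge line, at the upper back edge of the chest, 90 mm above the bench. Axes turn with the lid: y along the hinge, -x from the hinge to the lid's front edge, z out of the lid's top. Lid: hollow cover 210 by 340 mm, 42 mm high. Opening raises the front edge and swings it to the back.
- lid_grip (a point): Centre of the grip: a flat black plate 10 mm thick, 100 mm wide (lid's y), on the lid's upper front edge and leaning outwards: in the lid's axes it points along (-0.643, 0, 0.766), i.e. with the lid shut up and 40 degrees from vertical, away from the hinge. Pinch it through its thickness, along the lid's (0.766, 0, 0.643). It reaches 26 mm past this point, the lid is 20 mm below it.
- jar_center (a point): Centre, half-way up, of the loose white plastic jar: body 56 mm in diameter up to 70 mm, screw cap 50 mm in diameter on top, 98 mm high over all; 0.17 to 0.35 kg. It stands on the bench to the left of the chest, in one of three places that it shares by chance with the amber bottle and the beaker. z up its axis.
- amber: Bystander: narrow-necked amber bottle with a black cap and a paper label, 54 mm in diameter, 115 mm high. Origin: centre of its underside.
- beaker: Bystander: clear glass beaker, 66 mm in diameter at the rim, 85 mm high. Origin: centre of its underside.
- bowl: Bystander: white porcelain bowl 90 mm in diameter, 45 mm high, to the right of the chest. Origin: centre of its underside.
There are look-alikes about, which are no part of the job. Leave any pink, purple or turquoise look-alike of the part that bears jar_center alone.

How it is judged:
By the outcome, as a careful person would: the job done as asked, in the order asked, and still so for the second after the job is handed in, with the robot touching nothing.
It also fails if it takes over 64 s, if anything falls off the work surface, if the arm or the gripper's body presses on something with over 40 N, if the wrist force passes 120 N, or if a joint passes its speed limit or range.

## Robot

A 7-joint arm with a two-finger parallel gripper is mounted at the origin on the work surface. World frame = base frame: x ahead of the robot, y to its left, z up, the work surface at z = 0. Lengths are in m, angles in rad, forces in N, time in s.
With the tool pointing down it reaches from about 0.425 to 0.875 m from the base axis. Payload 9.9 kg.
Tool frame: the origin (TCP) lies midway between the tips of the shut fingers; the grasp point (between the pads) lies 19 mm behind it; z points along the fingers, y is the line along which they close (so a half turn about z gives the same grasp; the last joint's range is limited). The gripper opens to 85 mm and grips with 20 to 120 N. Pads are 22 mm wide; open, the fingers measure 114 mm over their backs; the gripper's body (76 mm by 85 mm) begins 54 mm behind the grasp point. The pads swing forward as they close: fully open they stand 13 mm farther back than shut.
Start: joints at [1.093, 0.576, 0.025, 1.437, -0.015, 1.129, -0.057], TCP at [0.259, -0.623, 0.231] pointing down, gripper open.
Joint ranges: [-2.76, 2.76], [-0.34, 2.15], [-1.52, 1.57], [0.19, 2.46], [-1.09, 4.23], [0.17, 1.99], [-2.82, 2.82]. Speed limits (rad/s): [2.22, 2.22, 3.01, 3.01, 3.14, 3.14, 3.14].

## Interface

Orientations are given as a unit quaternion [x, y, z, w].
In Python, from rig import env gives the robot as it stands.
- The arm moves only by the tool arm_command, never from a script. Its argument "steps" is a list of rows, each a list of 3 entries, a list of its own where there are three numbers: the opening, from 0 (shut) to 1 (fully open), then the shift along the world's x, y, z in cm, then the turn about the world's z in degrees. A call has 1 to 8 rows; each row is the pose to reach, as a shift and turn from the pose commanded when the call began; what a row does not reach only later rows make up. A row lasts 1/10 s, in which the tool goes at most 50 mm and 8.59 degrees, less where a joint would pass 70% of its speed; a pose out of reach is approached as far as the arm can. A call with a gripper value outside its range is refused whole. The fingers move at their own pace and stop on an object; "squeeze" is the grip in N (left out, the last holds). Time passes only in rows, so rows that repeat a pose let the fingers close. It gives the time, the measured TCP pose, the force, the opening and the grip force at its end, in the units of the state.
- env.get_obs(): the state, without advancing time (a new reading comes with each control period).
- env.camera(name): name is "side" or "top"; returns a dict with "pixels" (480x640x3 uint8, red, green, blue), "camera_matrix" (3x3 intrinsics, pixels), "pose" (4x4, takes a point from camera to world coordinates). Camera axes: x right, y up, looking along -z (the intrinsics and any distortion apply to the point x, -y, -z); pixel columns grow to the right and rows downward; lengths in m; the calibration is good to about 2 mm. A picture is of the moment at which its call begins. There is no depth.
- env.hand_in(): hands the job in; it is judged then, once.
The state is a dict: "time_s": time; "qpos": joint angles; "dq": joint speeds; "joint_torque": joint torques, N m; "tool_pos": TCP position; "tcp_rot": TCP orientation; "contact_force": force on the tool from outside, world axes, zero at the start; "torque": the same for the moment, N m; "width": opening from 0.0 (shut) to 1.0 (fully open); "grip_force": force on a finger pad.
Only numpy, scipy, OpenCV 4.12 (cv2) and the standard library are available. Lean on these libraries where they do the work, as an engineer would, in place of code of your own. Each camera call takes 0.05 s, during which the arm holds its last target. There are 200 camera calls.

## Working session

There is one attempt and no reset: what is moved stays moved. The work goes in short steps, Python scripts to look and compute and a tool call to move; the robot and the scene stay as the last step left them, time stands still between calls to the robot, and variables do not carry over. Pictures are saved under pics/ and viewed, at most 10 in all, crops included, and the job is handed in when it is done.

Besides the shell and the picture viewer there is one more tool, called as name(argument=value, ...), one argument or row to a line, values as JSON. arm_command: Moves the arm, as the interface text tells. Its arguments: {"type":"object","properties":{"steps":{"type":"array","items":{"type":"array"}},"squeeze":{"type":"number"}},"required":["steps"]}

```bash
mkdir -p pics; cat > h.py <<'E'
import numpy as np, cv2
from rig import env
def snap(n,f):
    c=env.camera(n); cv2.imwrite('pics/'+f,cv2.cvtColor(c['pixels'],cv2.COLOR_RGB2BGR)); np.savez('pics/'+f+'.npz',K=c['camera_matrix'],P=c['pose'],px=c['pixels']); return c
def ray(c,u,v):
    K=c['camera_matrix'] if 'camera_matrix' in c else c['K']; P=c['pose'] if 'pose' in c else c['P']
    d=np.linalg.inv(K)@[u,v,1]; return P[:3,3],P[:3,:3]@[d[0],-d[1],-d[2]]
def onz(c,u,v,z):
    o,d=ray(c,u,v); return o+d*(z-o[2])/d[2]
def proj(c,p):
    K=c['K'];P=c['P'];q=P[:3,:3].T@(np.array(p)-P[:3,3]); w=K@[q[0],-q[1],-q[2]]; return w[:2]/w[2]
E
python3 - <<'E'
from h import *
for n in('top','side'):
    c=snap(n,n+'0.png'); print(c['camera_matrix'],c['pose'].round(3),c.keys())
o=env.get_obs(); print(o)
E
```

```text
[[434.1473686    0.         316.11022163]
 [  0.         434.1473686  223.39452286]
 [  0.           0.           1.        ]] [[ 0.019  0.989 -0.144  0.372]
 [-1.     0.022  0.02  -0.017]
 [ 0.023  0.143  0.989  1.233]
 [ 0.     0.     0.     1.   ]] dict_keys(['pixels', 'camera_matrix', 'pose'])
[[449.08752843   0.         315.7851234 ]
 [  0.         449.08752843 238.71587512]
 [  0.           0.           1.        ]] [[-0.967  0.157 -0.202  0.293]
 [-0.256 -0.602  0.757  0.996]
 [-0.002  0.783  0.622  0.949]
 [ 0.     0.     0.     1.   ]] dict_keys(['pixels', 'camera_matrix', 'pose'])
{'time_s': 0.1, 'qpos': array([ 1.09318957,  0.57646499,  0.0248387 ,  1.43783144, -0.01498757,
        1.12900982, -0.0564905 ]), 'dq': array([-0.00096876, -0.00212721, -0.00149643, -0.00436395, -0.0013992 ,
       -0.00101642, -0.00073504]), 'joint_torque': array([ 8.38850829e-03, -7.67299032e+01,  2.25906618e+00, -2.86605138e+01,
        1.59642636e-02,  8.64780595e-03, -2.04765792e-05]), 'tool_pos': array([ 0.25885002, -0.6229467 ,  0.23051468]), 'tcp_rot': array([ 9.80671465e-01,  1.95660146e-01, -1.91204124e-04, -7.40261963e-04]), 'contact_force': array([-0.66397883, -0.28158507, -0.47471691]), 'torque': array([-0.00739609, -0.05129595,  0.06047952]), 'grip_force': 0.0, 'width': 1.00164812152655}
```

View pics/top0.png

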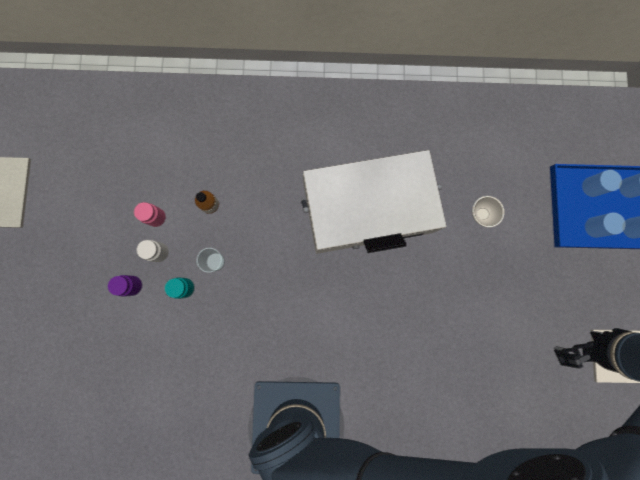

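View pics/side0.png

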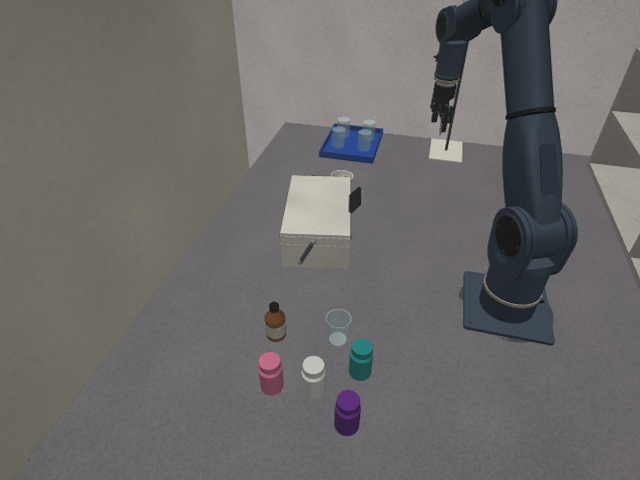

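Top view: white jar at (149,250), with look-alikes pink (149,214), purple (124,286) and teal (179,288). The amber bottle is at (205,201), the beaker at (210,260), the lid corners near (304,170), (430,151), (445,228), (317,249), the grip at (385,243). In the side view the white jar is at (314,378).

The only white jar with a screw cap is the one at top (149,250). The pink, purple and teal ones are the excluded look-alikes. I'll measure everything and confirm the jar in a crop.

```bash
cat > m.py <<'E'
from h import *
t=dict(np.load('pics/top0.png.npz')); s=dict(np.load('pics/side0.png.npz'))
g=cv2.cvtColor(t['px'],cv2.COLOR_RGB2HSV)
m=((g[...,2]>150)&(g[...,1]<40)).astype(np.uint8)
def blob(m,u,v):
    n,l,st,ce=cv2.connectedComponentsWithStats(m); k=l[v,u]; return (l==k).astype(np.uint8),st[k],ce[k]
b,st,ce=blob(m,370,200)
r=cv2.minAreaRect(cv2.findContours(b,0,1)[0][0]); pts=cv2.boxPoints(r)
W=np.array([onz(t,u,v,.132) for u,v in pts]); print('lid',st,W.round(3)); print([np.linalg.norm(W[i]-W[i-1]).round(3) for i in range(4)],'ctr',W.mean(0).round(3))
b=(t['px'].max(2)<45).astype(np.uint8); b,st,ce=blob(b,385,243)
print('grip',st,ce,onz(t,*ce,.147).round(3))
r2=cv2.minAreaRect(cv2.findContours(b,0,1)[0][0]); print(r2)
for nm,c,u,v in(('t',t,148,248),('s',s,314,366)):
    h=cv2.cvtColor(c['px'],cv2.COLOR_RGB2HSV); b,st,ce=blob(((h[...,2]>(150))&(h[...,1]<50)).astype(np.uint8),u,v); print(nm,st,ce,onz(c,*ce,.098).round(3),onz(c,*ce,.085).round(3))
for nm,u,v,z in(('pink',145,210,.098),('purple',119,286,.098),('teal',176,288,.098),('amber',201,197,.115),('beaker',210,260,.04),('bowl',488,211,.045)): print(nm,onz(t,u,v,z).round(3))
a=cv2.resize(t['px'][170:310,90:240],None,fx=2.6,fy=2.6); b=cv2.resize(s['px'][300:440,240:390],None,fx=2.6,fy=2.6)
cv2.imwrite('pics/crop.png',cv2.cvtColor(np.hstack([a,b]),cv2.COLOR_RGB2BGR))
E
python3 m.py
```

```text
lid [  303   150   143    99 10174] [[ 0.669 -0.001  0.132]
 [ 0.74  -0.342  0.132]
 [ 0.531 -0.374  0.132]
 [ 0.465 -0.041  0.132]]
[np.float64(0.208), np.float64(0.348), np.float64(0.212), np.float64(0.339)] ctr [ 0.601 -0.189  0.132]
grip [364 234  42  19 495] [384.43232323 242.7959596 ] [ 0.484 -0.212  0.147]
((384.47821044921875, 242.7097625732422), (12.918042182922363, 40.434051513671875), 79.99201965332031)
t [137 240  23  19 308] [146.42532468 248.71753247] [0.46  0.4   0.098] [0.461 0.404 0.085]
s [303 356  21  18 308] [312.94805195 364.43181818] [0.459 0.402 0.098] [0.462 0.393 0.085]
pink [0.562 0.411 0.098]
purple [0.363 0.462 0.098]
teal [0.361 0.317 0.098]
amber [0.597 0.262 0.115]
beaker [0.437 0.247 0.04 ]
bowl [ 0.59  -0.522  0.045]
```

View pics/crop.png

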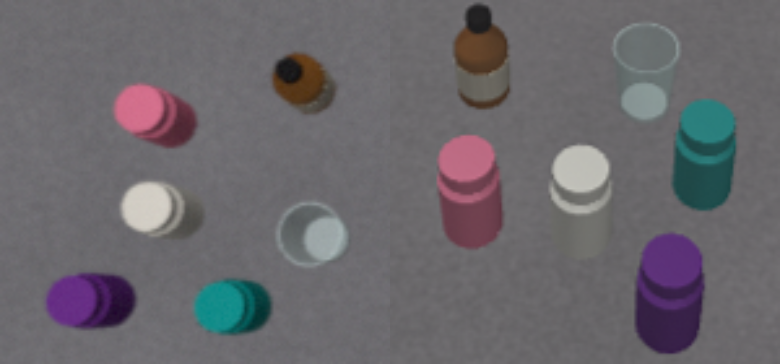

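The crop shows a plain white capped jar, standing between the pink jar above it, the purple and teal jars below, and the beaker to the right. That makes it the target, at (0.460, 0.400). The chest is centred at (0.601, -0.189) with yaw 0.20.

My plan is to put the shut fingers in front of the leaning grip plate and push it along its arc past the balance point.

arm_command(
  steps=[
    [0,[4,5,0],-8],
    [0,[8,10,0],-11],
    [0,[12,15,0],-11],
    [0,[14,20,0],-11],
    [0,[15,25,0],-11],
    [0,[16,30,0],-11],
    [0,[16,35,0],-11],
    [0,[16,40,0],-11],
  ],
  squeeze=30,
)

```text
time_s: 0.9
tool_pos: [0.4166, -0.2655, 0.231]
tcp_rot: [0.995, 0.101, -0.0, -0.0]
contact_force: [1.7, -0.5, -0.0]
width: -0.0
grip_force: 0.0
```

arm_command(
  steps=[
    [0,[0,0,0],0],
    [0,[0,0,-3],0],
    [0,[0,0,-6],0],
    [0,[0,0,-9],0],
    [0,[0,0,-10],0],
    [0,[0,0,-10],0],
    [0,[1,0.2,-10],0],
    [0,[2,0.4,-10],0],
  ],
)

```text
time_s: 1.7
tool_pos: [0.438, -0.2641, 0.1327]
tcp_rot: [0.995, 0.1, 0.001, 0.001]
contact_force: [-0.1, -0.4, 0.9]
width: 0.002
grip_force: 0.0
```

arm_command(
  steps=[
    [0,[-0.6,2,0],0],
    [0,[-1,4.3,0],0],
    [0,[-1,4.3,-0.5],0],
    [0,[0,4.5,-0.5],0],
    [0,[1,4.7,-0.5],0],
    [0,[1.5,4.8,-0.5],0],
    [0,[2,4.9,-0.5],0],
    [0,[2,4.9,-0.5],0],
  ],
)

```text
time_s: 2.5
tool_pos: [0.4553, -0.2153, 0.1258]
tcp_rot: [0.995, 0.1, -0.002, -0.0]
contact_force: [-4.0, -1.7, -1.7]
width: 0.001
grip_force: 1.7
```

arm_command(
  steps=[
    [0,[0.8,0.2,1.2],0],
    [0,[1.4,0.3,2.3],0],
    [0,[1.9,0.4,3.5],0],
    [0,[2.5,0.5,4.6],0],
    [0,[3.2,0.6,5.7],0],
    [0,[3.8,0.8,6.7],0],
    [0,[4.6,0.9,7.7],0],
    [0,[5.3,1.1,8.7],0],
  ],
)

```text
time_s: 3.3
tool_pos: [0.5014, -0.2061, 0.2131]
tcp_rot: [0.995, 0.098, -0.007, -0.001]
contact_force: [-26.9, -3.4, 18.5]
width: -0.002
grip_force: 10.2
```

```bash
python3 -c "
from h import *
snap('side','side1.png')"
```

```text
(no output)
```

View pics/side1.png

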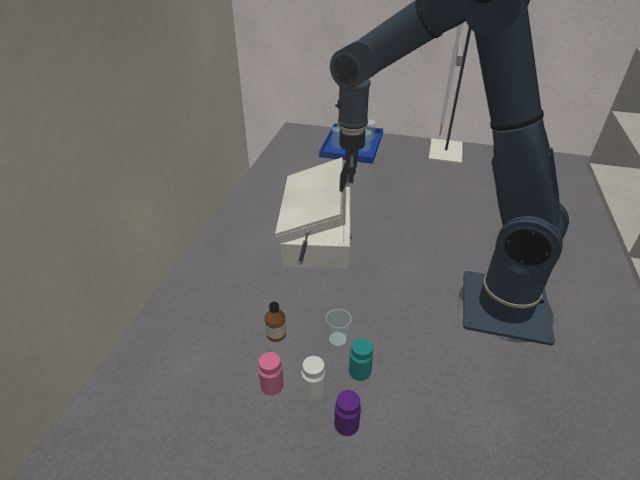

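The lid is up about 0.35 rad with the fingers behind the grip, near (347,175). The force is higher than needed, so I'll lead less in x and rise more.

arm_command(
  steps=[
    [0,[-0.1,0,0.8],0],
    [0,[0.4,0.1,1.8],0],
    [0,[1.0,0.2,2.6],0],
    [0,[1.6,0.3,3.4],0],
    [0,[2.5,0.5,4.2],0],
    [0,[3.4,0.7,4.9],0],
    [0,[4.3,0.9,5.5],0],
    [0,[5.3,1.1,6.1],0],
  ],
)

```text
time_s: 4.15
tool_pos: [0.5634, -0.1924, 0.2749]
tcp_rot: [0.995, 0.101, 0.0, 0.0]
contact_force: [-0.6, 0.2, 0.4]
width: 0.005
grip_force: 0.4
```

arm_command(
  steps=[
    [0,[1,0.2,0.3],0],
    [0,[2,0.4,0.6],0],
    [0,[3,0.6,0.8],0],
    [0,[3,0.6,0.8],0],
  ],
)

```text
time_s: 4.55
tool_pos: [0.5939, -0.1858, 0.282]
tcp_rot: [0.995, 0.101, 0.0, -0.0]
contact_force: [0.4, -0.7, -0.5]
width: 0.004
grip_force: 0.0
```

```bash
python3 -c "
from h import *
snap('side','side2.png')"
```

```text
(no output)
```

View pics/side2.png

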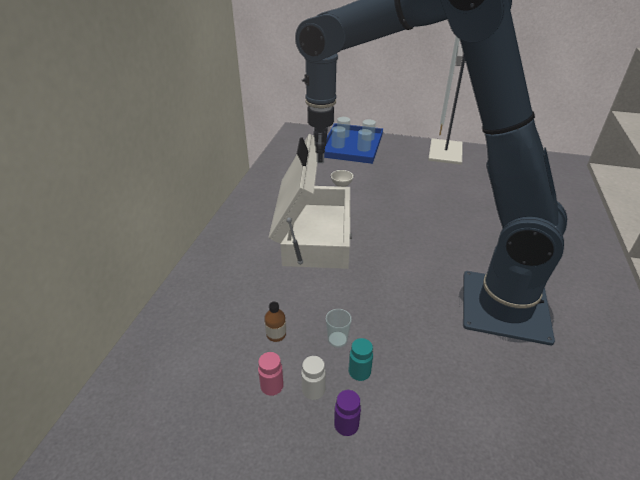

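The lid has swung past its balance point (about 1.1 rad) and the fingers are free of it. Now to the jar.

arm_command(
  steps=[
    [0,[-4,0,0],0],
    [0,[-8,2,0],0],
    [0,[-11,6,0],0],
    [0,[-12,11,0],0],
    [0.5,[-13,16,0],0],
    [0.9,[-13,21,0],0],
    [0.9,[-13.4,26,0],0],
    [0.9,[-13.4,31,0],0],
  ],
)

```text
time_s: 5.4
tool_pos: [0.4573, 0.1225, 0.2826]
tcp_rot: [0.995, 0.1, 0.0, 0.0]
contact_force: [1.1, -0.7, -0.5]
width: 0.682
grip_force: 0.0
```

arm_command(
  steps=[
    [0.9,[0,5,0],0],
    [0.9,[0,10,0],0],
    [0.9,[0,15,0],0],
    [0.9,[0,20,0],0],
    [0.9,[0,25,0],0],
    [0.9,[0,27,0],0],
    [0.9,[0,27,0],0],
    [0.9,[0,27,0],0],
  ],
)

```text
time_s: 6.2
tool_pos: [0.4582, 0.3905, 0.2818]
tcp_rot: [0.995, 0.101, -0.0, 0.001]
contact_force: [-0.2, 0.2, 0.8]
width: 0.898
grip_force: 0.0
```

arm_command(
  steps=[
    [0.9,[0.1,1,-4],0],
    [0.9,[0.1,1,-8],0],
    [0.9,[0.1,1,-12],0],
    [0.9,[0.1,1,-15],0],
    [0.9,[0.1,1,-15],0],
  ],
)

```text
time_s: 6.7
tool_pos: [0.4583, 0.3973, 0.1288]
tcp_rot: [0.995, 0.1, -0.003, 0.003]
contact_force: [-0.4, 0.1, 0.3]
width: 0.9
grip_force: 0.0
```

```bash
python3 -c "
from h import *
print(env.get_obs()['tool_pos'])
a=snap('side','s3.png')['pixels'][200:420,220:420]; b=snap('top','t3.png')['pixels'][140:360,50:250]
cv2.imwrite('pics/c3.png',cv2.cvtColor(np.hstack([cv2.resize(x,None,fx=2,fy=2) for x in(a,b)]),cv2.COLOR_RGB2BGR))"
```

```text
[0.45830781 0.39726895 0.12881691]
```

View pics/c3.png

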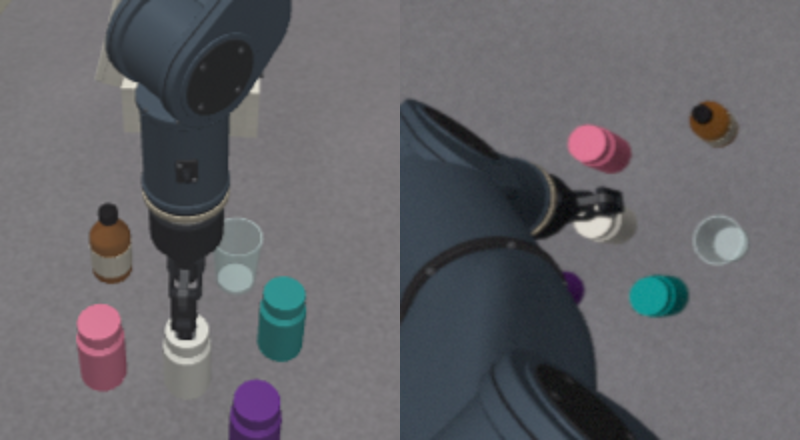

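The fingers straddle the white jar: near finger over the cap at (185,335) in the crop, neighbours clear. Descending and gripping.

arm_command(
  steps=[
    [0.9,[0.1,0.2,-2],0],
    [0.9,[0.1,0.2,-4],0],
    [0.9,[0.1,0.2,-6],0],
    [0.9,[0.1,0.2,-8],0],
    [0.9,[0.1,0.2,-9.3],0],
    [0.9,[0.1,0.2,-9.3],0],
  ],
)

```text
time_s: 7.4
tool_pos: [0.4606, 0.4028, 0.0394]
tcp_rot: [0.995, 0.1, -0.0, 0.0]
contact_force: [-0.4, 0.6, -0.1]
width: 0.9
grip_force: 0.0
```

arm_command(
  steps=[
    [0.7,[0,0,0],0],
    [0.6,[0,0,0],0],
    [0.4,[0,0,0],0],
    [0.4,[0,0,0],0],
    [0.4,[0,0,0],0],
    [0.4,[0,0,0],0],
    [0.4,[0,0,0],0],
  ],
  squeeze=40,
)

```text
time_s: 8.1
tool_pos: [0.4613, 0.4034, 0.0411]
tcp_rot: [0.995, 0.1, 0.001, -0.0]
contact_force: [-0.4, -1.1, 5.3]
width: 0.64
grip_force: 42.1
```

arm_command(
  steps=[
    [0.4,[0,0,1],0],
    [0.4,[0,0,3],0],
    [0.4,[0,0,6],0],
    [0.4,[0,0,10],0],
    [0.4,[0,0,13],0],
    [0.4,[0,0,16],0],
    [0.4,[0,0,16],0],
  ],
)

```text
time_s: 8.8
tool_pos: [0.4618, 0.405, 0.2048]
tcp_rot: [0.995, 0.101, 0.003, -0.003]
contact_force: [-0.0, 1.2, -2.7]
width: 0.637
grip_force: 43.5
```

arm_command(
  steps=[
    [0.4,[0,-2,0],0],
    [0.4,[0,-5,0],0],
    [0.4,[0,-9,0],0],
    [0.4,[0,-13,0],0],
    [0.4,[0,-17,0],0],
    [0.4,[0,-21,0],0],
    [0.4,[0,-25,0],0],
    [0.4,[0,-29,0],0],
  ],
)

```text
time_s: 9.6
tool_pos: [0.4597, 0.1116, 0.1993]
tcp_rot: [0.995, 0.101, -0.0, 0.0]
contact_force: [1.2, -0.7, -3.0]
width: 0.641
grip_force: 43.4
```

arm_command(
  steps=[
    [0.4,[0.5,-4,0],0],
    [0.4,[1.5,-8,0],0],
    [0.4,[3,-12,0],0],
    [0.4,[5,-16,0],0],
    [0.4,[7,-20,0],0],
    [0.4,[8.5,-24,0],0],
    [0.4,[9.5,-28,0],0],
    [0.4,[10.6,-31,0],0],
  ],
)

```text
time_s: 10.4
tool_pos: [0.5658, -0.1998, 0.199]
tcp_rot: [0.995, 0.1, -0.001, 0.0]
contact_force: [0.5, 0.2, -3.1]
width: 0.64
grip_force: 43.4
```

```bash
python3 -c "
from h import *
o=env.get_obs();print(o['tool_pos'],o['width'],o['grip_force'],o['contact_force'])
snap('side','side4.png')"
```

```text
[ 0.56581992 -0.19982749  0.19896298] 0.640029373015232 43.44931069848826 [ 0.50414961  0.19173136 -3.07461281]
```

View pics/side4.png

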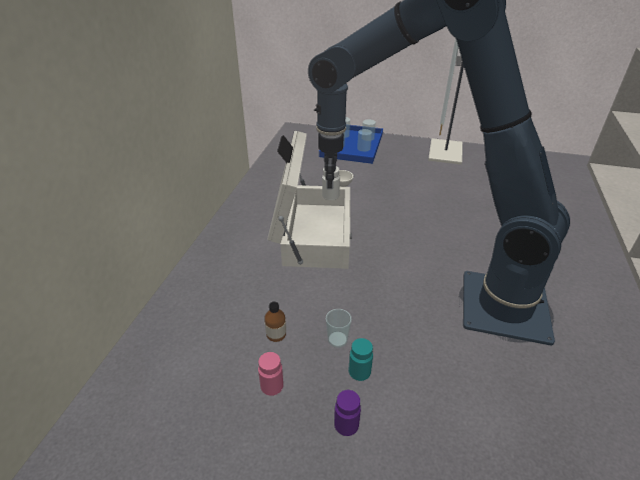

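The lid is fully open (edge near (290,165)) and the jar hangs over the well at (330,190). I'll lower it, slowing down near the floor.

arm_command(
  steps=[
    [0.4,[0,0,-2],0],
    [0.4,[0,0,-5],0],
    [0.4,[0,0,-8],0],
    [0.4,[0,0,-10.5],0],
    [0.4,[0,0,-12],0],
    [0.4,[0,0,-12.7],0],
    [0.4,[0,0,-13],0],
    [0.4,[0,0,-13],0],
  ],
)

```text
time_s: 11.25
tool_pos: [0.5665, -0.1967, 0.0695]
tcp_rot: [0.995, 0.101, 0.0, -0.0]
contact_force: [-0.3, -0.2, -2.8]
width: 0.636
grip_force: 43.5
```

arm_command(
  steps=[
    [0.4,[0,0,-0.2],0],
    [0.4,[0,0,-0.4],0],
    [0.4,[0,0,-0.6],0],
    [0.4,[0,0,-0.7],0],
    [0.4,[0,0,-0.8],0],
    [0.4,[0,0,-0.8],0],
  ],
)

```text
time_s: 11.85
tool_pos: [0.5663, -0.1968, 0.0612]
tcp_rot: [0.995, 0.101, -0.0, -0.0]
contact_force: [-0.6, 0.4, -3.0]
width: 0.637
grip_force: 43.6
```

arm_command(
  steps=[
    [0.4,[0,0,-0.1],0],
    [0.4,[0,0,-0.2],0],
    [0.4,[0,0,-0.2],0],
  ],
)

```text
time_s: 12.15
tool_pos: [0.5663, -0.1968, 0.0592]
tcp_rot: [0.995, 0.101, -0.0, -0.0]
contact_force: [0.9, -0.2, -1.9]
width: 0.643
grip_force: 43.6
```

arm_command(
  steps=[
    [0.4,[0,0,-0.1],0],
    [0.4,[0,0,-0.15],0],
    [0.4,[0,0,-0.15],0],
  ],
)

```text
time_s: 12.45
tool_pos: [0.5663, -0.1969, 0.059]
tcp_rot: [0.995, 0.101, 0.0, 0.0]
contact_force: [-4.3, 1.1, 11.3]
width: 0.638
grip_force: 45.1
```

The jar is on the floor. Easing off, then releasing.

arm_command(
  steps=[
    [0.4,[0,0,0.1],0],
    [0.66,[0,0,0.1],0],
    [0.7,[0,0,0.1],0],
    [0.75,[0,0,0.1],0],
    [0.85,[0,0,0.1],0],
    [0.9,[0,0,0.1],0],
    [0.9,[0,0,0.1],0],
  ],
)

```text
time_s: 13.15
tool_pos: [0.5664, -0.1968, 0.0587]
tcp_rot: [0.995, 0.101, -0.0, -0.0]
contact_force: [-0.4, 0.4, 0.4]
width: 0.902
grip_force: 0.0
```

arm_command(
  steps=[
    [0.9,[0,0,1],0],
    [0.9,[0,0,3],0],
    [0.9,[0,0,6],0],
    [0.9,[0,0,9],0],
    [0.9,[0,0,13],0],
    [0.9,[-4,0,15],0],
    [0.9,[-8,0,15],0],
    [0.9,[-12,0,15],0],
  ],
)

```text
time_s: 13.95
tool_pos: [0.4453, -0.1968, 0.2102]
tcp_rot: [0.995, 0.101, 0.001, 0.001]
contact_force: [0.1, -1.6, 0.7]
width: 0.9
grip_force: 0.0
```

arm_command(
  steps=[
    [0.9,[0,-4,0],0],
    [0.9,[0,-8,0],0],
    [0.9,[0,-12,0],0],
    [0.9,[0,-16,0],0],
    [0.9,[0,-19,0],0],
    [0.9,[0,-19,0],0],
    [0.9,[0,-19,0],0],
  ],
)

```text
time_s: 14.65
tool_pos: [0.4461, -0.387, 0.2091]
tcp_rot: [0.995, 0.1, 0.0, -0.0]
contact_force: [-0.7, 0.3, 0.1]
width: 0.899
grip_force: 0.0
```

```bash
python3 -c "
from h import *
o=env.get_obs();print(o['tool_pos'],o['time_s'],o['contact_force'])
a=snap('side','s5.png')['pixels'][110:450,220:410]; b=snap('top','t5.png')['pixels'][110:310,90:520]
a=cv2.resize(a,(168,300)); b=cv2.resize(b,(630,300))
cv2.imwrite('pics/c5.png',cv2.cvtColor(np.hstack([a,b]),cv2.COLOR_RGB2BGR))"
```

```text
[ 0.4460737  -0.38699046  0.2090691 ] 14.65 [-0.6977756   0.33984997  0.10114339]
```

View pics/c5.png

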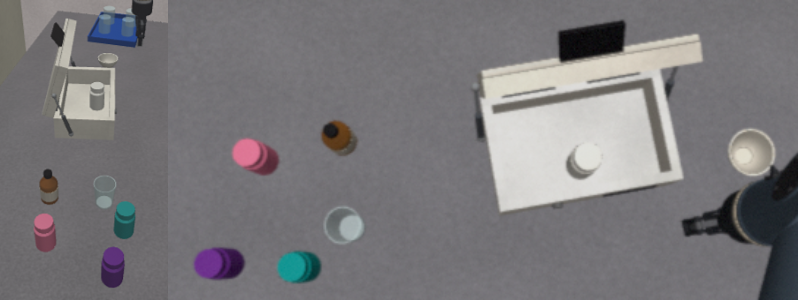

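The jar stands upright in the chest at (586,157) in the crop. The lid is open, the bystanders haven't moved, and the gripper is clear.

```bash
python3 -c "
from rig import env
print(env.hand_in())"
```

```text
the job is handed in; nothing more can be done
None
```

The job is handed in: the lid is held open by its struts, the white jar stands upright on the chest floor, and the other glassware was not touched (14.65 s on the robot's clock at the last check before hand-in).

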